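# Load the inspection slide under the stage clips

### The arm

A 7-joint arm with a two-finger parallel gripper is mounted at the origin on a cart in front of the work surface, level with it; the furniture and walls round the work are solid. World frame = base frame: x ahead of the robot, y to its left, z up, the work surface at z = 0. Lengths are in mm, angles in rad, forces in N, time in s.
With the tool pointing down it reaches from about 425 to 925 mm from the base axis. Payload 6.8 kg.
Tool frame: the origin (TCP) lies between the finger pads; the fingertips stand 14 mm ahead of it and the grasp point (between the pads) lies 5 mm behind it (robot.tip_extent is the distance from the TCP to the fingertips, in mm); z points along the fingers, y is the direction in which the jaws open and shut (so a half turn about z gives the same grasp; the last joint's range is limited). The gripper opens to 85 mm and grips with 20 to 120 N. Pads are 22 mm wide; open, the fingers measure 114 mm over their backs; the gripper's body (76 mm by 85 mm) begins 54 mm behind the grasp point. The pads swing forward as they close: fully open they stand 13 mm farther back than shut.
Start: joints at [1.154, 0.477, 0.022, 1.555, -0.011, 1.109, -0.083], TCP at [205.152, -643.086, 245.308] pointing down, gripper open.
Joint ranges: [-2.96, 2.96], [-0.34, 2.1], [-1.41, 1.46], [0.24, 2.44], [-1.37, 4.51], [0.17, 1.92], [-2.96, 2.96]. Speed limits (rad/s): [2.39, 2.39, 3.14, 3.14, 3.14, 3.14, 3.14].

### API

Orientations are given as [roll, pitch, yaw] about the fixed x, y, z axes, in that order (R = Rz(yaw) Ry(pitch) Rx(roll)).
In Python, from rig import robot gives the robot as it stands. The module is installed in compiled form; this text tells all that it offers.
- The arm moves only by the tool jog_arm, never from a script. Its argument "deltas" is a list that holds one entry, the list of rows, each a list of 7 numbers: the closure, from 0 (fully open) to 1 (shut), then the shift along the tool's x, y, z scaled (see below), then the turn, a rotation vector about the tool's x, y, z scaled (see below). A call has 1 to 8 rows; each row shifts and turns the commanded pose from where the row before left it, along the tool's axes as they then stand; what a row does not reach is not made up. The controller multiplies each number of a shift by 0.15 m and each number of a turn by 30 degrees. A row lasts 1/12 s, in which the tool goes at most 41.7 mm and 7.16 degrees, less where a joint would pass 70% of its speed; a pose out of reach is approached as far as the arm can. A call with a number of a shift or a turn outside -1 to 1 is refused whole. A call with a gripper value outside its range is refused whole. The fingers move at their own pace and stop on an object; "newtons" is the grip in N (left out, the last holds). Time passes only in rows, so rows that do not move let the fingers close. It gives the time, the measured TCP pose, the force and the opening at its end, in the units of the state.
- robot.observe(): the state, without advancing time (a new reading comes with each control period).
- robot.read_camera(name): name is "side" or "top"; returns a dict with "frame" (400x640x3 uint8, blue, green, red), "intrinsics" (3x3 intrinsics, pixels), "k1" (the pictures are not rectified: a ray, as slopes to the right and down, at radius r is drawn at 1 + k1 r^2 times it, then the intrinsics apply), "world_to_cam" (4x4, takes a point from world to camera coordinates). Camera axes: x right, y up, looking along -z (the intrinsics and any distortion apply to the point x, -y, -z); pixel columns grow to the right and rows downward; lengths in mm; the calibration is good to about 2 mm. A picture is of the moment at which its call begins. There is no depth.
- robot.job_done(): hands the job in, once; it reports no verdict.
The state is a dict: "time_s": time; "joint_positions": joint angles; "dq": joint speeds; "tau": joint torques, N m; "tcp_pos": TCP position; "ee_rot": TCP orientation; "ft_force": force on the tool from outside, world axes, zero at the start; "torque": the same for the moment, N m; "width": finger opening in mm.
Only numpy, scipy, OpenCV 4.12 (cv2) and the standard library are available. Lean on these libraries where they do the work, as an engineer would, in place of code of your own. Each camera call takes 0.05 s, during which the arm holds its last target. There are 200 camera calls.

### The job

Load the slide with the round glass window into the inspection stage: set it on the stage in front of the two sprung clips and slide it straight in under them, towards the stop bar, until both clips have ridden up over its raised front bead and snapped down behind it. Leave it lying flat, centred and square on the stage, and let go of it.

Things in the scene. Friction and masses are not known exactly. Their poses are not given: they have to be found in the camera images.
- slide_grip (a point): Middle of the windowed slide's upright grip block (mm: 30 long, 12 across y, 40 high). Slide: loose flat aluminium plate 110x70x6, round window 37, bead 13 high across its front (+x) end; x forward, z up. Point is 30 above its underside, 87 behind bead front, 23 ahead of rear edge. Starts flat on the side table at the robot's right by a 70 mm blank with like grip, no window or bead: not wanted.
- stage_seat (a point): Where the grip block's middle lies with the slide flat, centred, square and against the stop. x: push direction, away from the robot; z up. Fixed aluminium stage 220 long, 110 wide; its top is 30 below this point, 16 above the bench, from 88 behind it to 132 ahead. Stop face 87 mm ahead. Set the slide down clear of the clips with its block 70 to 85 behind this point. Pushing in takes under 10 N.
- clip_left (a joint): Left sprung steel leaf clip on the stage, 12 wide, 15 mm left of the centre line, hinged beyond the stop; rad, up is positive: 0 at rest on the empty stage, 0.21 riding over the bead, about 0.09 snapped down on the plate behind it (last 10 mm before the stop), pressing about 1 N. Its upturned lip begins 28 mm ahead of stage_seat, 18 above the stage top, and slopes to a nose 61 ahead, 1 above it.
- clip_right (a joint): Right sprung clip, the same, 15 mm right of the centre line. Both ride up by themselves when the bead is pushed under their lips. To the left of the stage, 135 to 305 mm left of the robot's centre line and 500 to 740 mm ahead of it, the bench carries a fixed press frame 0.30 m high: bring the arm in over it or in front of it.

How it is judged:
By the outcome, as a careful person would: the job done as asked, in the order asked, and still so for the second after the job is handed in, with the robot touching nothing.
It also fails if it takes over 45 s, if anything falls off the work surface, if the arm or the gripper's body presses on something with over 40 N, if the wrist force passes 120 N, or if a joint passes its speed limit or range.

## Working session

There is one attempt and no reset: what is moved stays moved. The work goes in short steps, Python scripts to look and compute and a tool call to move; the robot and the scene stay as the last step left them, time stands still between calls to the robot, and variables do not carry over. Pictures are saved under pics/ and viewed, about 8 in all and at most 12, crops included, and the job is handed in when it is done.

Besides the shell and the picture viewer there is one more tool, called after "Request:" as name(argument=value, ...) on one line, values as JSON. jog_arm: Moves the arm, as the interface text tells. Its arguments: {"type":"object","properties":{"deltas":{"type":"array"},"newtons":{"type":"number"}},"required":["deltas"]}

```bash
mkdir -p pics
cat > h.py <<'E'
import numpy as np, cv2
from rig import robot
def grab(name,tag):
    c=robot.read_camera(name); cv2.imwrite(f'pics/{tag}.png',c['frame']); 
    np.savez(f'pics/{tag}.npz',K=c['intrinsics'],k1=c['k1'],T=c['world_to_cam']); return c
def cam(tag):
    d=np.load(f'pics/{tag}.npz'); return np.array(d['K']),float(d['k1']),np.array(d['T'])
def proj(tag,P):
    K,k1,T=cam(tag); p=np.c_[np.atleast_2d(P),np.ones(len(np.atleast_2d(P)))]@T.T
    s=np.c_[p[:,0]/-p[:,2],-p[:,1]/-p[:,2]]; s=s*(1+k1*(s**2).sum(1,keepdims=True))
    return np.c_[s,np.ones(len(s))]@K[:2].T
def at_z(tag,uv,z):
    K,k1,T=cam(tag); uv=np.atleast_2d(uv).astype(float); out=[]
    s=cv2.undistortPoints(uv.reshape(-1,1,2),K,np.array([k1,0,0,0.])).reshape(-1,2)
    R=T[:3,:3]; o=-R.T@T[:3,3]
    for (a,b),zz in zip(s,np.broadcast_to(z,len(s))):
        d=R.T@np.array([a,-b,-1]); out.append(o+d*(zz-o[2])/d[2])
    return np.array(out)
def st():
    s=robot.observe(); print({k:np.round(s[k],3).tolist() for k in('time_s','tcp_pos','ee_rot','ft_force','width','joint_positions')})
E
python3 - <<'E'
from h import *
for n in('top','side'):
    c=grab(n,n+'0'); K,k1,T=cam(n+'0'); print(n,K.tolist(),k1,(-T[:3,:3].T@T[:3,3]).round(),T[:3,:3].round(2).tolist())
st()
E
```

```text
top [[394.2610969761997, 0.0, 320.1558125707841], [0.0, 394.2610969761997, 195.49795620755245], [0.0, 0.0, 1.0]] -0.07986692344329423 [ 438. -200.  898.] [[-0.02, -1.0, 0.02], [0.98, -0.02, 0.18], [-0.18, 0.02, 0.98]]
side [[460.5365535214572, 0.0, 319.8951453257187], [0.0, 460.5365535214572, 201.5396363858707], [0.0, 0.0, 1.0]] -0.05589133011578006 [118. 642. 517.] [[-0.87, -0.49, 0.01], [0.21, -0.34, 0.92], [-0.45, 0.8, 0.4]]
{'time_s': 0.1, 'tcp_pos': [204.968, -642.6, 244.439], 'ee_rot': [-3.14, 0.0, 0.309], 'ft_force': [-0.463, 0.331, 0.544], 'width': 85.453, 'joint_positions': [1.154, 0.478, 0.022, 1.556, -0.011, 1.109, -0.083]}
```

View pics/top0.png

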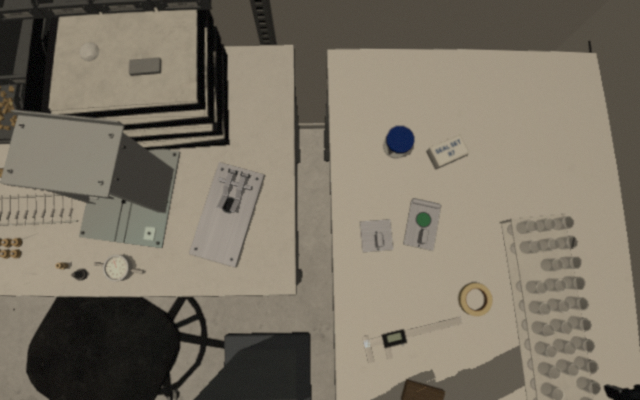

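View pics/side0.png

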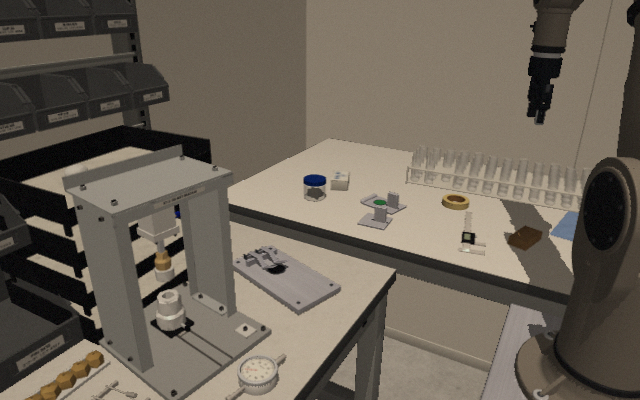

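The top view shows the windowed slide at about (423,224), with the blank to its left at (376,236) and the stage at (228,214). The press is left of the stage. The side view shows the slide at (384,203) and the stage at (287,276). Next I'll view enlarged crops.

Run:
```python
from h import *
t=cv2.imread('pics/top0.png'); s=cv2.imread('pics/side0.png')
f=lambda im,x,y,w,h,k: cv2.resize(im[y:y+h,x:x+w],None,fx=k,fy=k,interpolation=cv2.INTER_CUBIC)
a=f(t,396,190,56,66,9); b=f(t,180,155,94,119,5)
o=np.zeros((600,790,3),np.uint8); a=cv2.resize(a,(300,354)); 
a=f(t,398,192,48,64,6)      # 288x384
o[:384,:288]=a; o[:595,300:770]=b; cv2.imwrite('pics/c1.png',o)
a=f(s,350,180,65,55,6); b=f(s,225,235,125,80,6)
o=np.zeros((490,750+0,3),np.uint8); o=np.zeros((600,790,3),np.uint8)
b=f(s,225,238,125,75,4.0); a=f(s,352,184,62,48,6)
o[:288,:372]=a; o[295:595,:500]=b; cv2.imwrite('pics/c2.png',o)
```

```text
(no output)
```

View pics/c1.png

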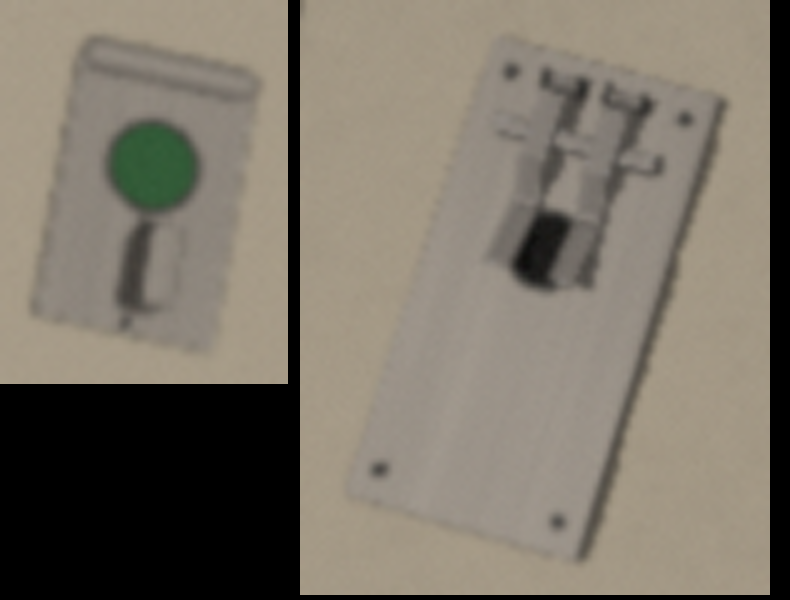

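View pics/c2.png

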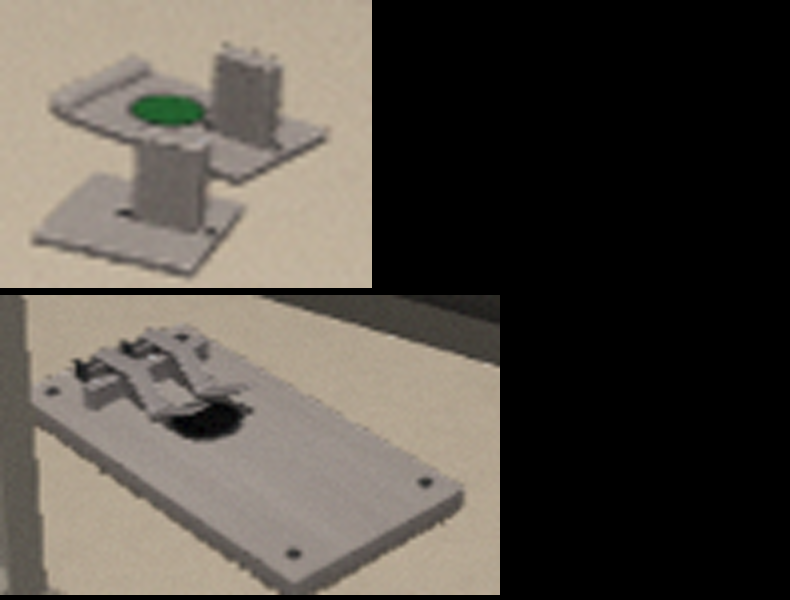

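Crops: the slide's bead is at the upper end of the top view (+x, turned slightly clockwise). Its rear corners are at crop (30,313) and (212,355), and the block is at (150,265). The stage corners are at (500,35), (726,103), (345,495) and (582,560). I'll fit both poses to these points.

```bash
cat > fit.py <<'E'
from h import *
from scipy.optimize import least_squares
unc=lambda p,x0,y0,k,ox=0,oy=0:(np.array([p[0]-ox,p[1]-oy])+.5)/k-.5+[x0,y0]
def fit(obs,x0,fixz=None):   # obs: (tag, uv, local xyz); local origin = grip point
    def res(q):
        x,y,z,a=q if fixz is None else (*q[:2],fixz,q[2]); c,s=np.cos(a),np.sin(a); r=[]
        for t,uv,P in obs:
            X,Y,Z=P; r+=list(proj(t,[x+c*X-s*Y,y+s*X+c*Y,z+Z])[0]-uv)
        return np.array(r)
    return (lambda o:(o.x,o.fun.reshape(-1,2)))(least_squares(res,x0,loss='soft_l1',f_scale=.7))
E
cat > m1.py <<'E'
from fit import *
T=lambda p:unc(p,398,192,6); S=lambda p:unc(p,352,184,6)
sl=[('top0',T((30,313)),(-23,35,-24)),('top0',T((212,355)),(-23,-35,-24)),('top0',T((153,166)),(35,0,-24))]
ss=[('side0',S((238,181)),(-23,35,-26)),('side0',S((328,128)),(-23,-35,-24)),('side0',S((50,100)),(85,35,-18))]
# window x unknown: fitted separately -> drop
sl=sl[:2]+[('top0',T((80,38)),(87,35,-20)),('top0',T((262,82)),(87,-35,-20))]
for o in(sl,ss,sl+ss):
    if o is ss: q,r=fit(o,[400,-440,-.2],30); print('slide fixz',q.round(3))
    else: q,r=fit(o,[400,-440,30,-.2]); print('slide',q.round(3)); q2,_=fit(o,[400,-440,-.2],30); print('  z=30',q2.round(3))
    print(r.round(1).tolist())
A=lambda p:unc(p,180,155,5,300,0); B=lambda p:unc(p,225,238,4,0,295)
a=[('top0',A((500,35)),(132,55,-30)),('top0',A((726,103)),(132,-55,-30)),('top0',A((345,495)),(-88,55,-30)),('top0',A((582,560)),(-88,-55,-30))]
b=[('side0',B((294,585)),(-88,55,-30)),('side0',B((463,490)),(-88,-55,-30)),('side0',B((30,395)),(132,55,-30)),('side0',B((190,325)),(132,-55,-30))]
for o in(a,b,a+b):
    q,r=fit(o,[550,0,46,-.2]); print('stage',q.round(3),r.round(1).tolist()); print('  z=46',fit(o,[550,0,-.2],46)[0].round(3))
E
python3 m1.py
```

```text
slide [ 5.00175e+02 -4.46337e+02  1.92460e+01 -2.46000e-01]
  z=30 [ 4.99090e+02 -4.43418e+02 -2.42000e-01]
[[0.2, 0.4], [-0.6, 0.1], [1.0, 0.0], [-0.3, -0.7]]
slide fixz [ 502.382 -442.671  -56.779]
[[0.3, 0.1], [0.1, 0.4], [-0.5, -0.7]]
slide [ 5.00352e+02 -4.43215e+02  2.97970e+01 -2.41000e-01]
  z=30 [ 5.00322e+02 -4.43132e+02 -2.41000e-01]
[[-0.1, 0.2], [-0.5, -0.2], [0.5, -0.8], [-0.4, -1.6], [1.0, 0.2], [0.9, 0.6], [0.3, -0.7]]
stage [ 5.42622e+02 -8.90000e-01  3.99340e+01 -2.97000e-01] [[0.1, 0.3], [-0.1, -0.7], [0.5, -0.2], [-0.4, 0.6]]
  z=46 [ 5.418e+02 -2.198e+00 -2.960e-01]
stage [ 5.54702e+02 -1.95250e+01  2.76310e+01 -3.05000e-01] [[0.0, -0.6], [0.1, 0.3], [-0.5, -0.2], [0.2, 0.7]]
  z=46 [ 5.3997e+02  2.9100e+00 -3.1000e-01]
stage [ 5.42588e+02 -1.26400e+00  4.20280e+01 -3.02000e-01] [[0.4, 0.0], [0.2, -0.7], [0.2, -0.5], [-0.7, 0.7], [0.5, 0.3], [1.6, 0.4], [-2.1, -0.6], [-0.4, -0.1]]
  z=46 [ 5.41428e+02 -3.01000e-01 -3.08000e-01]
```

Slide grip is about (500,-443,30), yaw -0.242; stage seat is about (541.5,-1.5,46), yaw about -0.30. The z values and sizes agree with the task text to within about 2 mm. First, turn the tool and half-close the jaws.

Request:
jog_arm(deltas=[[[0.4,0,0,0,0,0,0.21],[0.4,0,0,0,0,0,0.21],[0.4,0,0,0,0,0,0.21],[0.4,0,0,0,0,0,0.21],[0.4,0,0,0,0,0,0.21],[0.4,0,0,0,0,0,0]]], newtons=60)

```text
time_s: 0.6
tcp_pos: [205.2, -642.7, 244.7]
ee_rot: [-3.141, 0.001, -0.245]
ft_force: [0.4, 0.4, -0.5]
width: 51.4
```

```bash
cat >> h.py <<'E'
from scipy.spatial.transform import Rotation as Ro
def go(x,y,z,yaw):
    s=robot.observe(); R=Ro.from_euler('xyz',s['ee_rot']); G=Ro.from_euler('xyz',[np.pi,0,yaw])
    d=R.inv().apply(np.array([x,y,z])-s['tcp_pos']); w=(R.inv()*G).as_rotvec(degrees=True)
    print('t',round(s['time_s'],2),'tcp',np.round(s['tcp_pos'],1),'rot',np.round(s['ee_rot'],4),'F',np.round(s['ft_force'],1),'w',round(s['width'],1))
    print('shift units',(d/150).round(3),'mm',d.round(1),'turn units',(w/30).round(4))
E
python3 -c "
from h import *
go(500,-443,100,-.242)"
```

```text
t 0.6 tcp [ 205.2 -642.7  244.7] rot [-3.1408e+00  8.0000e-04 -2.4460e-01] F [ 0.4  0.4 -0.5] w 51.4
shift units [ 1.585 -1.767  0.965] mm [ 237.8 -265.1  144.7] turn units [-0.0014  0.0015 -0.005 ]
```

Request:
jog_arm(deltas=[[[0.4,0.2,-0.22,0,0,0,0],[0.4,0.2,-0.22,0,0,0,0],[0.4,0.2,-0.22,0,0,0,0],[0.4,0.2,-0.22,0,0,0,0],[0.4,0.2,-0.22,0,0,0,0],[0.4,0.2,-0.22,0,0,0,0],[0.4,0.2,-0.22,0.1,0,0,0],[0.4,0.18,-0.22,0.2,0,0,0]]])

```text
time_s: 1.27
tcp_pos: [476.8, -460.1, 210.5]
ee_rot: [3.14, -0.006, -0.235]
ft_force: [0.8, -0.7, 0.2]
width: 50.9
```

Request:
jog_arm(deltas=[[[0.4,0,0,0.2,0,0,0],[0.4,0,0,0.2,0,0,0],[0.4,0,0,0.2,0,0,0],[0.4,0,0,0,0,0,0],[0.4,0,0,0,0,0,0]]])

```text
time_s: 1.68
tcp_pos: [471.7, -460.3, 116.7]
ee_rot: [-3.14, 0.004, -0.239]
ft_force: [0.0, -0.3, 1.5]
width: 51.3
```

```bash
python3 -c "
from h import *
go(500,-443,27,-.242)
grab('top','top1'); t=cv2.imread('pics/top1.png'); s=grab('side','side1')['frame']
f=lambda im,x,y,w,h,k: cv2.resize(im[y:y+h,x:x+w],None,fx=k,fy=k,interpolation=cv2.INTER_CUBIC)
o=np.zeros((600,790,3),np.uint8);o[:600,:400]=f(t,380,170,80,120,5);o[:400,400:780]=f(s,345,150,76,80,5);cv2.imwrite('pics/c3.png',o)"
```

```text
t 1.68 tcp [ 471.7 -460.3  116.7] rot [-3.1398  0.0035 -0.2388] F [ 0.  -0.3  1.5] w 51.3
shift units [ 0.158 -0.156  0.598] mm [ 23.8 -23.3  89.6] turn units [-0.0033  0.0068  0.006 ]
```

View pics/c3.png

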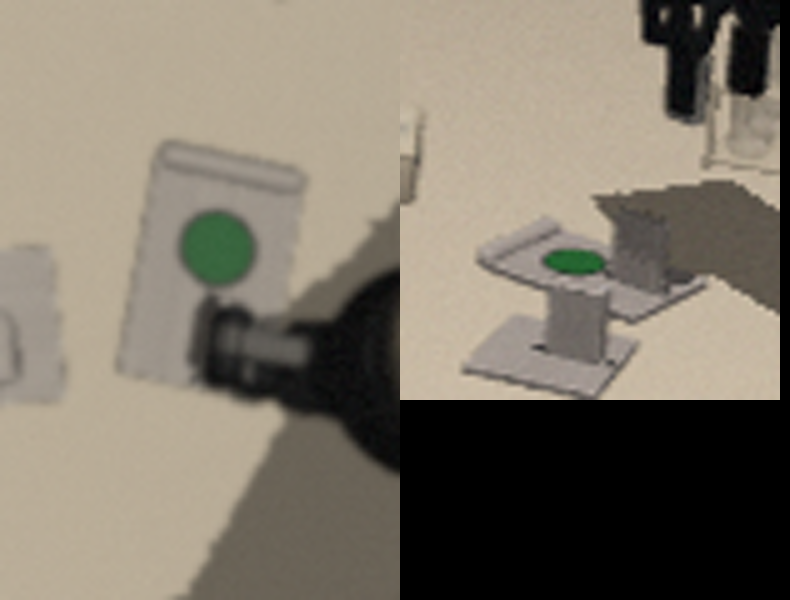

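The gripper is still behind and to the right of the block, as the numbers say, and the slide hasn't moved (5 pictures viewed). Move over the block, then down.

Request:
jog_arm(deltas=[[[0.4,0.08,-0.078,0,0,0,0.006],[0.4,0.078,-0.078,0,0,0.007,0],[0.4,0,0,0,0,0,0],[0.4,0,0,0.1,0,0,0],[0.4,0,0,0.1,0,0,0],[0.4,0,0,0,0,0,0],[0.4,0,0,0,0,0,0]]])

```text
time_s: 2.37
tcp_pos: [501.3, -443.9, 88.4]
ee_rot: [-3.141, -0.003, -0.243]
ft_force: [0.1, -0.3, 0.7]
width: 51.2
```

```bash
python3 -c "
from h import *
go(500,-443,27,-.242)
grab('top','top2'); t=cv2.imread('pics/top2.png'); s=grab('side','side2')['frame']
f=lambda im,x,y,w,h,k: cv2.resize(im[y:y+h,x:x+w],None,fx=k,fy=k,interpolation=cv2.INTER_CUBIC)
o=np.zeros((600,790,3),np.uint8);o[:600,:400]=f(t,380,170,80,120,5);o[:480,400:780]=f(s,345,140,76,96,5);cv2.imwrite('pics/c4.png',o)"
```

```text
t 2.37 tcp [ 501.3 -443.9   88.4] rot [-3.1414 -0.0032 -0.2434] F [ 0.1 -0.3  0.7] w 51.2
shift units [-0.011 -0.004  0.409] mm [-1.7 -0.5 61.4] turn units [-0.0004 -0.0061 -0.0027]
```

View pics/c4.png

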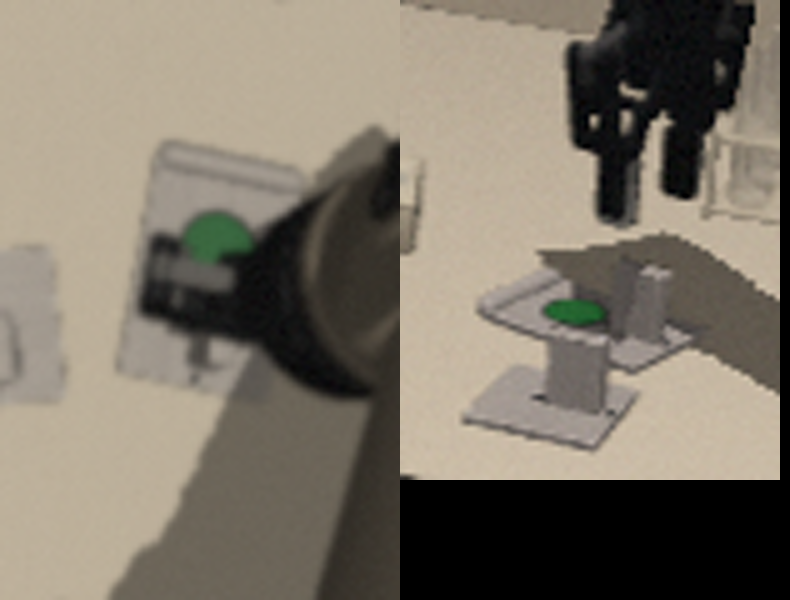

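The fingers straddle the block in the side view, with tips near (617,220) and (680,195) and the block below their middle. Descend and grip.

Request:
jog_arm(deltas=[[[0.4,-0.011,-0.004,0.1,0,-0.006,0],[0.4,0,0,0.1,0,0,0],[0.4,0,0,0.1,0,0,0],[0.4,0,0,0.06,0,0,0],[0.4,0,0,0.04,0,0,0],[0.4,0,0,0,0,0,0],[0.4,0,0,0,0,0,0]]])

```text
time_s: 3.05
tcp_pos: [500.0, -443.2, 27.9]
ee_rot: [-3.142, -0.0, -0.244]
ft_force: [0.3, -0.7, -0.1]
width: 50.9
```

```bash
python3 -c "
from h import *
go(500,-443,27,-.242)"
```

```text
t 3.05 tcp [ 500.  -443.2   27.9] rot [-3.1415e+00 -2.0000e-04 -2.4420e-01] F [ 0.3 -0.7 -0.1] w 50.9
shift units [-0.    -0.001  0.006] mm [-0.  -0.2  0.9] turn units [-0.0002 -0.0005 -0.0042]
```

Request:
jog_arm(deltas=[[[0.6,0,0,0,0,0,0],[0.8,0,0,0,0,0,0],[1,0,0,0,0,0,0],[1,0,0,0,0,0,0],[1,0,0,0,0,0,0],[1,0,0,0,0,0,0],[1,0,0,0,0,0,0]]])

```text
time_s: 3.63
tcp_pos: [500.5, -443.6, 28.9]
ee_rot: [3.141, -0.002, -0.244]
ft_force: [0.1, -0.0, 6.1]
width: 10.9
```

Request:
jog_arm(deltas=[[[1,0,0,0,0,0,0],[1,0,0,-0.03,0,0,0],[1,0,0,-0.1,0,0,0],[1,0,0,-0.15,0,0,0],[1,0,0,-0.2,0,0,0],[1,0,0,-0.2,0,0,0],[1,0,0,0,0,0,0],[1,0,0,0,0,0,0]]])

```text
time_s: 4.3
tcp_pos: [501.0, -444.0, 133.1]
ee_rot: [3.14, -0.005, -0.244]
ft_force: [-0.8, 0.4, -1.1]
width: 11.2
```

```bash
python3 -c "
from h import *
c,s=np.cos(-.3),np.sin(-.3)
go(541.5-78*c,-1.5-78*s,130,-.3)
print(robot.observe()['joint_positions'])"
```

```text
t 4.3 tcp [ 501.  -444.   133.1] rot [ 3.1398 -0.0048 -0.2443] F [-0.8  0.4 -1.1] w 11.2
shift units [-0.971 -2.957  0.01 ] mm [-145.6 -443.5    1.6] turn units [ 0.0032 -0.0093  0.1064]
[ 0.59660748  0.57769298  0.05029229  1.67024208 -0.03559315  0.88940577
 -1.15406813]
```

The slide is held, with width about 11. Carry it over to above the stage.

Request:
jog_arm(deltas=[[[1,-0.03,-0.1,0,0,-0.009,0.02],[1,-0.065,-0.2,0,0,0,0.02],[1,-0.065,-0.2,0,0,0,0.02],[1,-0.065,-0.2,0,0,0,0.02],[1,-0.065,-0.2,0,0,0,0.02],[1,-0.065,-0.2,0,0,0,0],[1,-0.065,-0.2,0,0,0,0],[1,-0.065,-0.2,0,0,0,0]]])

```text
time_s: 4.97
tcp_pos: [490.6, -204.9, 129.4]
ee_rot: [3.141, 0.007, -0.297]
ft_force: [0.2, -0.0, -1.4]
width: 11.0
```

Request:
jog_arm(deltas=[[[1,-0.065,-0.2,0,0,0,0],[1,-0.065,-0.2,0,0,0,0],[1,-0.065,-0.2,0,0,0,0],[1,-0.065,-0.2,0,0,0,0],[1,-0.065,-0.2,0,0,0,0],[1,-0.05,-0.15,0,0,0,0],[1,0,0,0,0,0,0],[1,0,0,0,0,0,0]]])

```text
time_s: 5.63
tcp_pos: [487.6, -23.9, 129.8]
ee_rot: [3.141, 0.006, -0.293]
ft_force: [-0.1, -0.9, -0.4]
width: 11.1
```

```bash
python3 -c "
from h import *
c,s=np.cos(-.3),np.sin(-.3)
go(541.5-78*c,-1.5-78*s,90,-.3)
print(robot.observe()['joint_positions'].round(2))"
```

```text
t 5.63 tcp [487.6 -23.9 129.8] rot [ 3.141   0.0062 -0.2929] F [-0.1 -0.9 -0.4] w 11.1
shift units [-0.217 -0.25   0.266] mm [-32.6 -37.5  40. ] turn units [0.0012 0.0119 0.0136]
[-0.05  0.33 -0.04  2.09  0.02  0.72 -1.96]
```

Request:
jog_arm(deltas=[[[1,-0.11,-0.125,0,0,0.012,0.014],[1,-0.107,-0.125,0,0,0,0],[1,0,0,0.13,0,0,0],[1,0,0,0.13,0,0,0],[1,0,0,0.13,0,0,0],[1,0,0,0.05,0,0,0],[1,0,0,0,0,0,0],[1,0,0,0,0,0,0]]])

```text
time_s: 6.3
tcp_pos: [468.5, 19.1, 64.4]
ee_rot: [3.141, -0.001, -0.305]
ft_force: [0.0, 0.6, -0.6]
width: 11.2
```

```bash
python3 -c "
from h import *
c,s=np.cos(-.3),np.sin(-.3)
go(541.5-78*c,-1.5-78*s,50,-.3)
grab('top','top3'); t=cv2.imread('pics/top3.png'); s=grab('side','side3')['frame']
f=lambda im,x,y,w,h,k: cv2.resize(im[y:y+h,x:x+w],None,fx=k,fy=k,interpolation=cv2.INTER_CUBIC)
o=np.zeros((600,800,3),np.uint8);o[:600,:380]=f(t,182,155,76,120,5);o[:405,390:800]=f(s,228,235,410//4,101,4)[:405,:410] if 0 else cv2.resize(s[225:326,235:338],(410,405),interpolation=cv2.INTER_CUBIC);cv2.imwrite('pics/c5.png',o)"
```

```text
t 6.3 tcp [468.5  19.1  64.4] rot [ 3.1405e+00 -1.1000e-03 -3.0520e-01] F [ 0.   0.6 -0.6] w 11.2
shift units [-0.015 -0.013  0.096] mm [-2.2 -1.9 14.4] turn units [ 0.0021 -0.0021 -0.01  ]
```

View pics/c5.png

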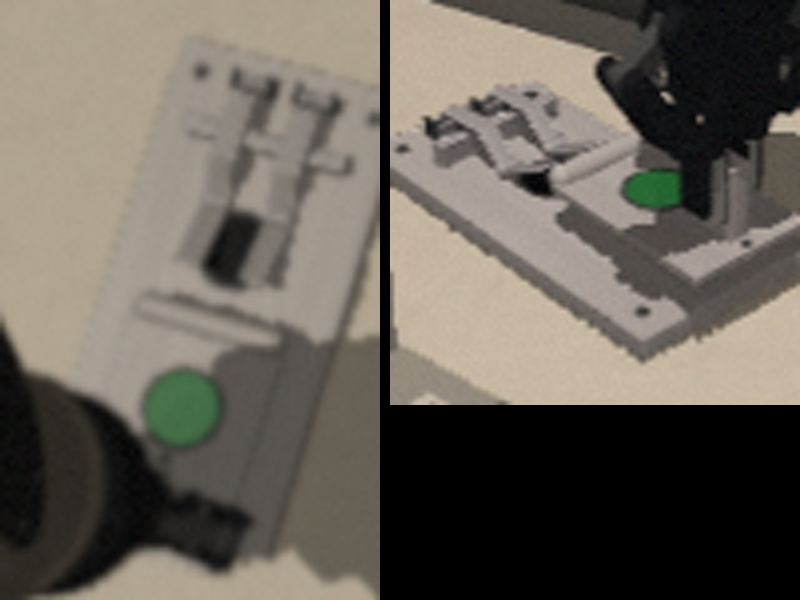

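The slide hangs level just above the stage, with its bead (around (137–285, 300–340) in the left crop) behind the clip lips (7 pictures viewed). Lower it onto the stage, watching the force.

Request:
jog_arm(deltas=[[[1,-0.015,-0.013,0.04,0,0,-0.01],[1,0,0,0.04,0,0,0],[1,0,0,0.02,0,0,0],[1,0,0,0.015,0,0,0],[1,0,0,0,0,0,0],[1,0,0,0,0,0,0]]])

```text
time_s: 6.9
tcp_pos: [467.1, 22.5, 47.1]
ee_rot: [3.141, -0.002, -0.299]
ft_force: [-0.2, 1.1, -1.3]
width: 11.0
```

Request:
jog_arm(deltas=[[[1,0,0,0.008,0,0,0],[1,0,0,0,0,0,0],[1,0,0,0,0,0,0]]])

```text
time_s: 7.15
tcp_pos: [467.2, 22.5, 46.1]
ee_rot: [3.141, -0.002, -0.299]
ft_force: [-0.2, 0.6, -1.2]
width: 11.1
```

```bash
python3 -c "
from h import *
c,s=np.cos(-.3),np.sin(-.3)
go(541.5-78*c,-1.5-78*s,44.5,-.3)"
```

```text
t 7.15 tcp [467.2  22.5  46.1] rot [ 3.1414e+00 -2.2000e-03 -2.9870e-01] F [-0.2  0.6 -1.2] w 11.1
shift units [0.    0.006 0.011] mm [0.  1.  1.6] turn units [ 0.0003 -0.0042  0.0025]
```

Request:
jog_arm(deltas=[[[1,0,0.003,0.008,0,-0.004,0],[1,0,0,0,0,0,0],[1,0,0,0.006,0,0,0],[1,0,0,0,0,0,0],[1,0,0,0,0,0,0]]])

```text
time_s: 7.57
tcp_pos: [467.3, 22.0, 44.8]
ee_rot: [3.141, -0.0, -0.299]
ft_force: [-3.3, 0.4, 10.7]
width: 11.2
```

```bash
python3 -c "
from h import *
c,s=np.cos(-.3),np.sin(-.3)
go(541.5-78*c,-1.5-78*s,44.5,-.3)"
```

```text
t 7.57 tcp [467.3  22.   44.8] rot [ 3.1415e+00 -5.0000e-04 -2.9870e-01] F [-3.3  0.4 10.7] w 11.2
shift units [-0.001  0.004  0.002] mm [-0.1  0.6  0.3] turn units [ 0.0002 -0.0009  0.0024]
```

It touches down at about z 45.2. I'll average frames and measure the slide against the stage.

```bash
python3 -c "
from h import *
for n in('top','side'):
    im=np.mean([grab(n,n+'4')['frame'].astype(float) for _ in range(6)],0).clip(0,255).astype(np.uint8); cv2.imwrite('pics/'+n+'4.png',im)
t=cv2.imread('pics/top4.png');s=cv2.imread('pics/side4.png')
f=lambda im,x,y,w,h,k: cv2.convertScaleAbs(cv2.resize(im[y:y+h,x:x+w],None,fx=k,fy=k,interpolation=cv2.INTER_CUBIC),alpha=1.4)
o=np.zeros((600,800,3),np.uint8);o[:600,:395]=f(t,192,155,79,120,5);o[:420,400:800]=f(s,235,222,100,105,4);cv2.imwrite('pics/c6.png',o)"
```

```text
(no output)
```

View pics/c6.png

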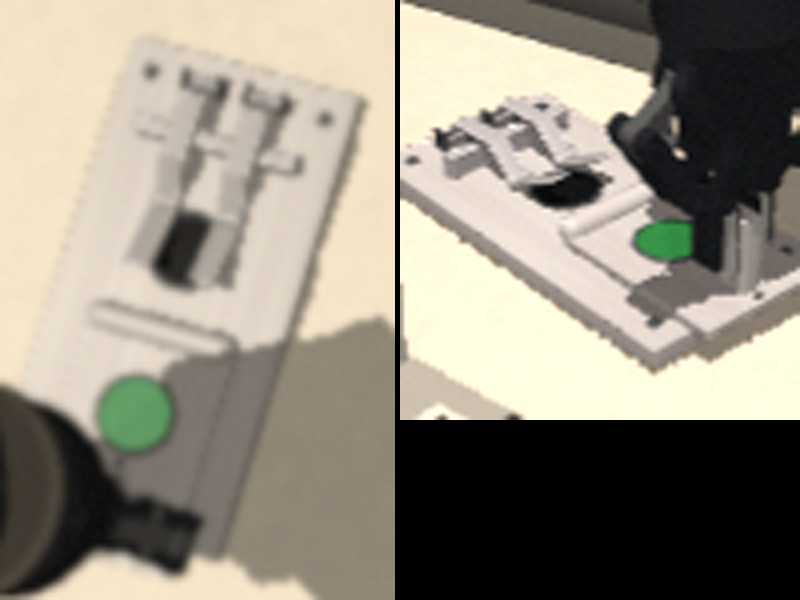

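The slide lies flat on the stage with the bead behind the lips, at roughly (97,300) to (240,345) in the left crop (8 pictures viewed). I'll measure the stage edges and the window centre numerically in rectified views.

```bash
cat > m2.py <<'E'
from fit import *
def warp(tag,q,z,xs,ys):
    c,s=np.cos(q[2]),np.sin(q[2]); X,Y=np.meshgrid(xs,ys,indexing='ij')
    P=np.c_[(q[0]+c*X-s*Y).ravel(),(q[1]+s*X+c*Y).ravel(),np.full(X.size,z)]
    uv=proj(tag,P).astype(np.float32).reshape(*X.shape,2)
    return cv2.remap(cv2.imread(f'pics/{tag}.png'),uv[...,0],uv[...,1],cv2.INTER_CUBIC).astype(float)
def edge(tag,q,z,xr,yr,show=''):   # lines y(x) of strongest gradient, for x bins
    xs=np.arange(*xr,1.); ys=np.arange(*yr,.25); W=warp(tag,q,z,xs,ys).mean(2); out=[]
    for i in range(0,len(xs)-9,10):
        g=np.abs(np.gradient(cv2.GaussianBlur(W[i:i+10].mean(0)[None],(0,0),4)[0])); k=g.argmax(); w=slice(max(k-8,0),k+9)
        out.append((xs[i]+4.5,(g[w]*ys[w]).sum()/g[w].sum()))
    o=np.array(out); m=np.ones(len(o),bool)
    for _ in range(4):
        p=np.polyfit(o[m,0],o[m,1],1); m=np.abs(o[:,1]-np.polyval(p,o[:,0]))<1.5
    print(show,'slope %.4f y@0 %.2f n%d/%d'%(*p,m.sum(),len(m))); return p
def window(tag,z,q):
    im=cv2.imread(f'pics/{tag}.png').astype(int); g=((im[...,1]-np.maximum(im[...,2],im[...,0]))>15).astype(np.uint8)
    n,l,s,c=cv2.connectedComponentsWithStats(g); i=1+s[1:,4].argmax(); p=at_z(tag,c[i],z)[0]
    cc,ss=np.cos(q[2]),np.sin(q[2]); d=p[:2]-q[:2]
    print(tag,'window area',s[i,4],'world',p.round(1),'local',np.round([cc*d[0]+ss*d[1],-ss*d[0]+cc*d[1]],2))
if __name__=='__main__':
    q=np.array([541.7,-2.0,-.30])
    for tag in('top0','top4'):
        edge(tag,q,16,(-80,125),(48,62),tag+' stage L'); edge(tag,q,16,(-80,125),(-62,-48),tag+' stage R')
    edge('top0',q,16,(-5,20),(-60,-40))
    q0=np.array([500.,-443.2,-.242])
    edge('top0',q0,6,(-20,70),(28,42),'slide L'); edge('top0',q0,6,(-20,70),(-42,-28),'slide R')
    window('top0',6,q0); window('side0',6,q0); window('top4',22,q); window('side4',22,q)
    edge('top4',q,22,(-80,-5),(-42,-28),'slide on stage R')
    edge('side0',q,16,(-80,100),(48,62),'side L');
E
python3 m2.py
```

```text
top0 stage L slope 0.0103 y@0 58.60 n18/20
top0 stage R slope -0.0326 y@0 -54.12 n11/20
top4 stage L slope 0.0054 y@0 58.93 n15/20
top4 stage R slope -0.0090 y@0 -56.11 n19/20
 slope -0.5152 y@0 -52.16 n2/2
slide L slope 0.0012 y@0 36.34 n9/9
slide R slope 0.0012 y@0 -37.48 n9/9
top0 window area 147 world [ 541.7 -454.7    6. ] local [43.26 -1.13]
side0 window area 48 world [ 543.7 -454.7    6. ] local [45.17 -0.72]
top4 window area 169 world [508.    8.3  22. ] local [-35.19  -0.1 ]
side4 window area 121 world [511.6  10.1  22. ] local [-32.36   2.68]
slide on stage R slope 0.0010 y@0 -33.03 n6/7
side L slope 0.0049 y@0 59.47 n18/18
```

The edge numbers disagree by 2–3 mm: side faces and shading bias them. I'll use the stage's four symmetric corner holes as well, with one rectified overlay.

```bash
cat > m3.py <<'E'
from m2 import *
q=np.array([541.7,-2.0,-.30]); c,s=np.cos(q[2]),np.sin(q[2])
loc=lambda p:np.array([c*(p[0]-q[0])+s*(p[1]-q[1]),-s*(p[0]-q[0])+c*(p[1]-q[1])])
def holes(tag,pts):
    im=cv2.imread(f'pics/{tag}.png').mean(2); r=[]
    for p in pts:
        u,v=np.round(p).astype(int); w=im[v-3:v+4,u-3:u+4]; w=np.clip(np.median(w)-8-w,0,None)
        yy,xx=np.mgrid[v-3:v+4,u-3:u+4]; r.append(loc(at_z(tag,[(w*xx).sum()/w.sum(),(w*yy).sum()/w.sum()],16)[0]))
    r=np.array(r); print(tag,'FL FR RL RR',r.round(1).tolist())
    f=(r[0]+r[1])/2; b=(r[2]+r[3])/2; d=f-b; print(' mid front',f.round(2),'rear',b.round(2),'yaw err axis %.4f sides %.4f'%(np.arctan2(d[1],d[0]),np.mean([np.arctan2(*(a-b_)[::-1]) for a,b_ in((r[0],r[2]),(r[1],r[3]))])))
A=lambda p:unc(p,180,155,5,300,0); B=lambda p:unc(p,225,238,4,0,295)
holes('top0',[A((511,71)),A((685,118)),A((379,469)),A((557,521))])
holes('side0',[B((52,391)),B((181,337)),B((294,553)),B((425,482))])
o=np.zeros((590,800,3),np.uint8)
for i,(tag,z) in enumerate((('top0',16),('top4',22))):
    xs=np.arange(136,-92,-.4); ys=np.arange(65,-65,-.4)   # 2.5 px/mm
    W=warp(tag,q,z,xs,ys).clip(0,255).astype(np.uint8)
    for y,col in((55,(0,0,255)),(-55,(0,0,255)),(15,(255,0,0)),(-15,(255,0,0)),(0,(0,200,0)),(35,(255,0,255)),(-35,(255,0,255))):
        if abs(y)==35 and i==0: continue
        W[::2,np.abs(ys-y).argmin()]=col
    o[:W.shape[0],i*400:i*400+W.shape[1]]=W
cv2.imwrite('pics/c7.png',o)
E
python3 m3.py
```

```text
top0 FL FR RL RR [[116.9, 44.8], [117.5, -39.3], [-72.9, 43.8], [-72.5, -40.0]]
 mid front [117.2    2.78] rear [-72.68   1.9 ] yaw err axis 0.0046 sides 0.0046
side0 FL FR RL RR [[117.8, 46.3], [117.4, -38.3], [-72.3, 44.7], [-71.5, -39.5]]
 mid front [117.59   4.  ] rear [-71.87   2.63] yaw err axis 0.0073 sides 0.0072
```

View pics/c7.png

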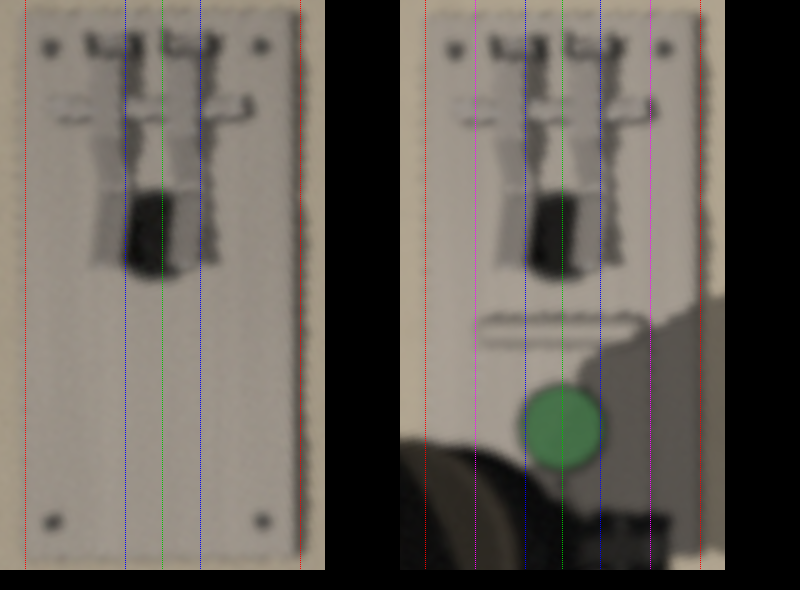

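Relative to my assumed frame, the corner holes put the stage axis at y≈+2.2 mm and yaw +0.005. The slide (window −0.1, bead symmetric about 0) is about 2.4 mm to the right of centre (9 pictures viewed). Lift a little, shift left, and set it down again.

Request:
jog_arm(deltas=[[[1,0,0,-0.015,0,0,0],[1,0,-0.016,0,0,0,-0.009],[1,0,0,0,0,0,0],[1,0,0,0,0,0,0],[1,0,0,0,0,0,0]]])

```text
time_s: 8.58
tcp_pos: [467.6, 24.4, 46.0]
ee_rot: [3.141, 0.0, -0.294]
ft_force: [-0.2, -0.2, -1.3]
width: 11.0
```

```bash
cat > m4.py <<'E'
import sys
from m2 import *
q=np.array([541.7,-2.0,-.30]); c,s=np.cos(q[2]),np.sin(q[2])
tag=sys.argv[1]; zo=float(sys.argv[2])
im=np.mean([grab('top',tag)['frame'].astype(float) for _ in range(6)],0); cv2.imwrite(f'pics/{tag}.png',im)
window(tag,22+zo,q)
o=robot.observe(); d=o['tcp_pos'][:2]-q[:2]; print('tcp local x,y',(c*d[0]+s*d[1]).round(2),(-s*d[0]+c*d[1]).round(2),'z',round(o['tcp_pos'][2],1),'yaw',round(o['ee_rot'][2],4),'F',np.round(o['ft_force'],1),'w',o['width'].round(1),'t',o['time_s'])
E
python3 m4.py top5 1
```

```text
top5 window area 170 world [508.5  11.   23. ] local [-35.53   2.63][ WARN:0@7.036] global loadsave.cpp:1063 imwrite_ Unsupported depth image for selected encoder is fallbacked to CV_8U.
Traceback (most recent call last):
  File "m4.py", line 7, in <module>
    o=robot.observe(); d=o['tcp_pos'][:2]-q[:2]; print('tcp local x,y',(c*d[0]+s*d[1]).round(2),(-s*d[0]+c*d[1]).round(2),'z',round(o['tcp_pos'][2],1),'yaw',round(o['ee_rot'][2],4),'F',np.round(o['ft_force'],1),'w',o['width'].round(1),'t',o['time_s'])
                                                                                                                                                                                                                       ^^^^^^^^^^^^^^^^
AttributeError: 'float' object has no attribute 'round'
```

Request:
jog_arm(deltas=[[[1,0,0.002,0.005,0,0,0],[1,0,0,0,0,0,0],[1,0,0,0,0,0,0]]])

```text
time_s: 9.13
tcp_pos: [467.6, 24.0, 45.4]
ee_rot: [3.141, 0.0, -0.294]
ft_force: [0.5, 0.1, -2.3]
width: 10.8
```

```bash
sed -i "s/o\['width'\].round(1)/o['width']/" m4.py; python3 m4.py top6 0 2>/dev/null
```

```text
top6 window area 173 world [508.5  10.7  22. ] local [-35.43   2.32]
tcp local x,y -78.43 3.05 z 45.5 yaw -0.2939 F [ 0.5  1.3 -0.4] w 11.421020828211908 t 9.4333
```

Laterally good: window 2.3 against the axis at 2.1. Set it down, release and regrip so it really lies on the stage.

Request:
jog_arm(deltas=[[[1,0,0,0.002,0,0,0],[0.75,0,0,0,0,0,0],[0.75,0,0,0,0,0,0],[0.75,0,0,0,0,0,0],[1,0,0,0,0,0,0],[1,0,0,0,0,0,0],[1,0,0,0,0,0,0],[1,0,0,0,0,0,0]]])

```text
time_s: 10.1
tcp_pos: [467.9, 24.1, 45.4]
ee_rot: [-3.142, -0.001, -0.294]
ft_force: [0.1, -0.1, 4.2]
width: 11.2
```

Request:
jog_arm(deltas=[[[1,0.03,0,0,0,0,0],[1,0.03,0,0,0,0,0],[1,0.03,0,0,0,0,0],[1,0.03,0,0,0,0,0],[1,0.03,0,0,0,0,0],[1,0,0,0,0,0,0],[1,0,0,0,0,0,0]]])

```text
time_s: 10.68
tcp_pos: [490.0, 17.5, 45.4]
ee_rot: [-3.141, -0.001, -0.294]
ft_force: [1.4, -0.4, 2.8]
width: 11.4
```

```bash
python3 m4.py top7 0 2>/dev/null
```

```text
top7 window area 172 world [530.4   4.1  22. ] local [-12.55   2.48]
tcp local x,y -55.49 3.33 z 45.4 yaw -0.2939 F [ 1.6 -0.2  4.3] w 10.518758100338834 t 10.9833
```

Request:
jog_arm(deltas=[[[1,0.03,0,0,0,0,0],[1,0.03,0,0,0,0,0],[1,0.03,0,0,0,0,0],[1,0.03,0,0,0,0,0],[1,0.03,0,0,0,0,0],[1,0,0,0,0,0,0]]])

```text
time_s: 11.48
tcp_pos: [508.5, 11.9, 45.4]
ee_rot: [3.14, 0.005, -0.293]
ft_force: [-7.4, 1.7, 15.0]
width: 11.2
```

```bash
python3 m4.py top8 0 2>/dev/null
```

```text
top8 window area 172 world [549.3  -1.2  22. ] local [7.03 2.97]
tcp local x,y -35.85 3.41 z 45.4 yaw -0.2929 F [-7.3  1.  14. ] w 10.986656423760962 t 11.7833
```

Request:
jog_arm(deltas=[[[1,0.03,0,0,0,0,0],[1,0.03,0,0,0,0,0],[1,0.03,0,0,0,0,0],[1,0.03,0,0,0,0,0],[1,0,0,0,0,0,0]]])

```text
time_s: 12.2
tcp_pos: [523.8, 7.3, 45.3]
ee_rot: [3.14, 0.008, -0.292]
ft_force: [-12.8, 3.4, 22.4]
width: 11.2
```

```bash
python3 m4.py top9 0 2>/dev/null
```

```text
top9 window area 161 world [564.5  -5.8  22. ] local [22.95  3.11]
tcp local x,y -19.85 3.61 z 45.3 yaw -0.2923 F [-12.8   3.7  21.3] w 11.042378171689922 t 12.5
```

Clips are engaging. The downward pressing has grown to 21 N, so ease up a little and trim y and yaw.

Request:
jog_arm(deltas=[[[1,0.02,0.003,-0.006,0,0,0.004],[1,0.02,0.002,0,0,0,0.002],[1,0,0,0,0,0,0]]])

```text
time_s: 12.75
tcp_pos: [532.6, 3.4, 45.4]
ee_rot: [3.141, 0.002, -0.297]
ft_force: [-0.9, 1.0, -2.6]
width: 10.8
```

```bash
python3 m4.py top10 0 2>/dev/null
```

```text
top10 window area 127 world [572.6  -8.1  22. ] local [31.29  3.31]
tcp local x,y -10.27 2.45 z 45.5 yaw -0.297 F [-1.7  0.7 -2.8] w 10.995041229510297 t 13.05
```

Request:
jog_arm(deltas=[[[1,0.02,0,0,0,0,-0.002],[1,0.02,0,0,0,0,0],[1,0,0,0,0,0,0],[1,0,0,0,0,0,0]]])

```text
time_s: 13.38
tcp_pos: [539.6, 1.1, 45.9]
ee_rot: [3.141, -0.0, -0.297]
ft_force: [-0.6, 0.5, -5.2]
width: 11.4
```

Request:
jog_arm(deltas=[[[1,0.01,0,0,0,0,0],[1,0,0,0,0,0,0],[1,0,0,0,0,0,0]]])

```text
time_s: 13.63
tcp_pos: [540.7, 1.0, 46.0]
ee_rot: [3.141, -0.0, -0.296]
ft_force: [-0.8, 0.4, -5.0]
width: 10.9
```

```bash
python3 m4.py top11 0 2>/dev/null
```

```text
top11 window area 107 world [582.9 -10.1  22. ] local [41.8  4.4]
tcp local x,y -1.83 2.58 z 46.1 yaw -0.2962 F [-0.9 -1.5 -4.8] w 11.262570404189818 t 13.9333
```

Now it is being lifted slightly (-5 N). Lower 0.7 mm and creep to the stop.

Request:
jog_arm(deltas=[[[1,0.005,0,0.005,0,0,0],[1,0,0,0,0,0,0],[1,0.007,0,0,0,0,0],[1,0,0,0,0,0,0],[1,0,0,0,0,0,0]]])

```text
time_s: 14.35
tcp_pos: [541.6, 1.0, 45.4]
ee_rot: [3.141, 0.002, -0.296]
ft_force: [-5.0, 1.0, 0.8]
width: 11.1
```

Request:
jog_arm(deltas=[[[1,0.007,0,0,0,0,0],[1,0,0,0,0,0,0],[1,0,0,0,0,0,0]]])

```text
time_s: 14.6
tcp_pos: [541.6, 1.0, 45.4]
ee_rot: [3.141, 0.003, -0.295]
ft_force: [-8.8, 2.1, 3.7]
width: 11.0
```

It's against the stop: position fixed, force rising to 9 N. Look before releasing.

```bash
python3 m4.py top12 0 2>/dev/null
python3 - <<'E'
from m2 import *
im=np.mean([grab('side','side12')['frame'].astype(float) for _ in range(4)],0).astype(np.uint8); cv2.imwrite('pics/side12.png',im)
t=cv2.imread('pics/top12.png'); f=lambda im,x,y,w,h,k: cv2.convertScaleAbs(cv2.resize(im[y:y+h,x:x+w],None,fx=k,fy=k,interpolation=cv2.INTER_CUBIC),alpha=1.3)
o=np.zeros((480,800,3),np.uint8);o[:480,:320]=f(t,200,157,64,96,5);o[:385,325:800]=f(im,230,222,95,77,5);cv2.imwrite('pics/c8.png',o)
E
```

```text
top12 window area 104 world [583.4 -10.4  22. ] local [42.33  4.28]
tcp local x,y -0.94 2.81 z 45.4 yaw -0.2954 F [-7.   1.2  4.7] w 10.754813121602067 t 14.9
```

View pics/c8.png

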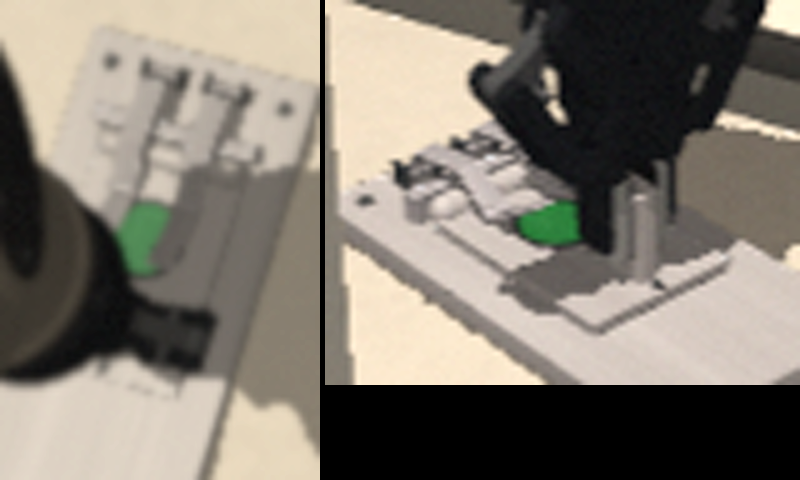

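The bead lies against the stop bar, with both clips dipping behind it onto the plate; the slide is square and flat (10 pictures viewed). Relieve the push, release and retreat upward.

Request:
jog_arm(deltas=[[[1,-0.008,0,0,0,0,0],[1,0,0,0,0,0,0],[0.8,0,0,0,0,0,0],[0.6,0,0,0,0,0,0],[0.5,0,0,0,0,0,0],[0.5,0,0,0,0,0,0],[0.5,0,0,0,0,0,0]]])

```text
time_s: 15.68
tcp_pos: [543.0, 0.7, 45.6]
ee_rot: [-3.141, -0.001, -0.296]
ft_force: [-0.8, -0.3, 0.3]
width: 42.7
```

Request:
jog_arm(deltas=[[[0.5,0,0,-0.05,0,0,0],[0.5,0,0,-0.1,0,0,0],[0.5,0,0,-0.2,0,0,0],[0.5,0,0,-0.2,0,0,0],[0.5,0,0,-0.2,0,0,0],[0.5,-0.1,0.2,-0.1,0,0,0],[0.5,-0.1,0.2,0,0,0,0],[0.5,-0.1,0.2,0,0,0,0]]])

```text
time_s: 16.35
tcp_pos: [473.3, -72.8, 174.8]
ee_rot: [-3.141, -0.004, -0.295]
ft_force: [0.6, -0.0, -1.0]
width: 42.3
```

Request:
jog_arm(deltas=[[[0.5,0,0.2,0,0,0,0],[0.5,0,0.2,0,0,0,0],[0.5,0,0.2,0,0,0,0],[0.5,0,0.2,0,0,0,0],[0.5,0,0.2,0,0,0,0],[0.5,0,0.1,0,0,0,0],[0.5,0,0,0,0,0,0],[0.5,0,0,0,0,0,0]]])

```text
time_s: 17.02
tcp_pos: [424.7, -230.6, 173.4]
ee_rot: [3.141, -0.001, -0.298]
ft_force: [0.8, 0.1, -0.1]
width: 43.0
```

```bash
cat > m5.py <<'E'
from m2 import *
q=np.array([541.7,-2.0,-.30])
for n in('top','side'):
    im=np.mean([grab(n,n+'13')['frame'].astype(float) for _ in range(5)],0).astype(np.uint8); cv2.imwrite(f'pics/{n}13.png',im)
window('top13',22,q); print(robot.observe()['time_s'])
edge('top13',q,22,(-20,40),(30,44),'L'); edge('top13',q,22,(-20,40),(-40,-26),'R')
o=np.zeros((570,800,3),np.uint8)
xs=np.arange(136,-92,-.4); ys=np.arange(65,-65,-.4); W=warp('top13',q,22,xs,ys).clip(0,255).astype(np.uint8); o[:570,:325]=W[:570]
im=cv2.imread('pics/side13.png'); o[:423,330:800]=cv2.convertScaleAbs(cv2.resize(im[230:307,235:320],(470,423),interpolation=cv2.INTER_CUBIC),alpha=1.3)
cv2.imwrite('pics/c9.png',o)
E
python3 m5.py
```

```text
top13 window area 103 world [583.4  -9.6  22. ] local [42.08  5.06]
17.5167
L slope -0.0262 y@0 39.41 n5/6
R slope 0.0002 y@0 -31.55 n6/6
```

View pics/c9.png

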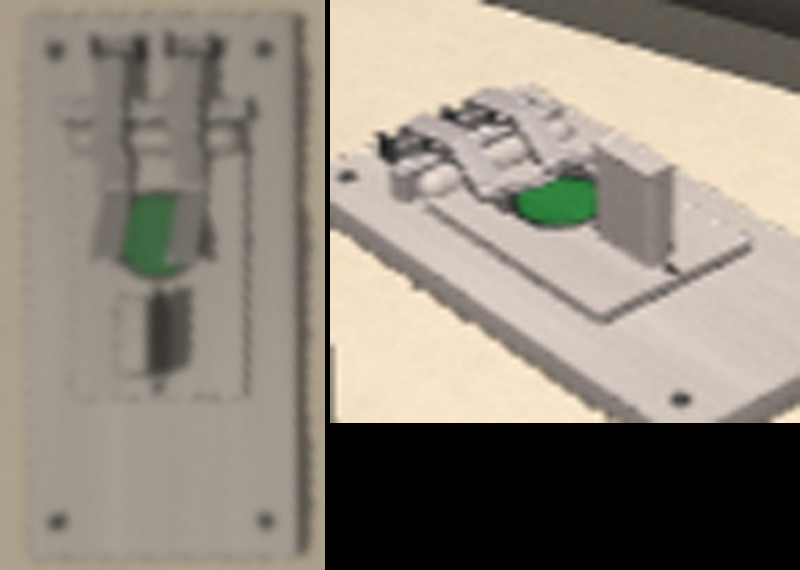

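The final view shows the slide's side edges at columns 69 and 248, centred between the stage holes (55 and 264). The rear edge is level at row 397 (x ≈ −23, as it should be at the stop). The bead is against the stop and both clips are down behind it. Hand in.

```bash
python3 -c "
from rig import robot
print(robot.job_done())"
```

```text
the job is handed in; nothing more can be done
None
```

The windowed slide is loaded in the stage and released, and I handed the job in at about 17.5 s. I set it down about 79 mm behind the seat, centred it against the stage's corner holes, and pushed it straight in to the stop.

**Last checks, from the pictures after release:**
- **Seating:** the bead lies against the stop bar and the plate looks flat on the stage. The rear edge is at x ≈ −23 mm from the seat, where it should be.
- **Clips:** both appear to be down on the plate behind the bead. I judged this by eye, because the clip angles could not be read.
- **Alignment:** the slide is within about 1 mm of the stage's centre line and looks square.
- **Clearance:** the arm is about 230 mm away and touching nothing.

**What disagreed or ran high:**
- **Edge measurements:** automatic edge detection disagreed with the hole measurements by 2–3 mm, and after release it gave poor side-edge fits too. I judged it biased by shading and used the holes and the overlay instead.
- **Window position:** the last window-centre reading sat about 2.5 mm off the axis, but the clips were partly covering the window by then, so I discounted it.
- **Forces:** partway through the push, the readings reached 13 N sideways and 22 N upward on the tool, because I was pressing the slide down. That is over the 10 N quoted for pushing in but within the failure limits; I eased off and it dropped.

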